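# Hold the spot-measuring head half way down on the round patch

## Task

On the spot-measuring stand, take the carrier by its knob and slide it until the square patch is centred under the measuring nose, let it rest there for a full second as the reference, then slide it on until the round patch is centred under the nose. Let go of the knob and press the spring-loaded head from above half way down its stroke (10 of 20 mm), never down to its stop and only on the round patch, and finish while still holding it pressed there. Leave the loose loupe, canister and film core beside the stand alone.

Things in the scene. Friction and masses are not known exactly. Their poses are not given: they have to be found in the camera images.
- stand: Grey fixed measuring stand; place and yaw vary. Origin on the bench (z = 0) straight below the nose; own x from the nose to the column behind, y along the carrier towards the knob. Base x -80 to 128, y -65 to 95 mm, 14 high. Column front face at x = 96 mm; its arm, 34 mm wide, z 100 to 130 mm, runs forward to a round guide of 20 mm radius about the nose axis.
- slide_x (a joint): Lower cross slide, m, grows as the carrier moves along the stand's +x, range -0.045 to 0.045; 0 = disc centre level with the nose. Stays where it is left; about 2.5 N friction.
- slide_y (a joint): Upper cross slide, m, grows as the carrier moves along the stand's +y, range -0.045 to 0.045; 0 = disc centre level with the nose. Stays where left; about 2.5 N friction. The carrier on it is an aluminium plate 84 x 190 mm, top at z = 46 mm, its centre 50 mm towards the knob from the disc centre.
- disc (a joint): Angle of the round black sample disc on the carrier, rad; random, very stiff, need not be turned. 80 mm across, top at z = 52 mm, with four flat steel patches 1.5 mm thick, centred 26 mm from its centre at right angles: anticlockwise from above square, round, oblong bar, cross.
- patch_square (a point): Centre of the top of the square patch (18 x 18 mm), z = 53.5 mm; moves with the carrier.
- patch_round (a point): Centre of the top of the plain round patch (18 mm across), z = 53.5 mm; moves with the carrier.
- knob_top (a point): Top centre of the carrier's black upright knob at the +y end of the carrier, z = 86 mm. The knob is a round post 18 mm across from z = 56 to about 80 mm on a flared foot 28 mm across, 125 mm in y from the disc centre; grip it from above and move it level to slide the carrier in x and y.
- nose (a point): Tip of the measuring nose (8 mm across) at the lower end of the head; z = 75.5 mm when the head is up. Its x and y never change; it stays clear of the patches even at the stop.
- cap_top (a point): Centre of the top of the head's black mushroom cap (flat top 28 mm across, cap 36 mm), straight above the nose; z = 165 mm when the head is up. Press it straight down.
- head (a joint): Travel of the spring-loaded head, m: 0 = up, 0.020 = at its stop; springs back up when released. Starts to move at about 4 N and gains 0.5 N per mm (9 N half way, 14 N at the stop). A dark ring on the stem, 12 mm below the cap's underside, comes level with the top of the guide half way.
- loupe: Loose black eye loupe, 35 mm across, 36 mm high, to the right of the stand; leave it alone. Origin at the centre of its underside.
- dark_canister: Loose dark lidded canister, 35 mm across, 48 mm high, to the right of the stand; leave it alone. Origin at the centre of its underside.
- grey_core: Loose grey film core (ring), 50 mm across, 34 mm high, to the right of the stand; leave it alone. Origin at the centre of its underside.

How it is judged:
On the way, in this order (a step that is already met when the one before it is completed fails the run):
1. the square patch rests under the nose for a second, the head up (horizontal distance between nose and patch_square below 0.005 m and value of joint head below 0.003 m), for 0.7 s.
2. the round patch has been brought under the nose, the head still up (horizontal distance between nose and patch_round below 0.005 m and value of joint head below 0.003 m), for 0.2 s.
At the end, for the whole second after the job is handed in: The round patch is centred under the nose within 5 mm, the carrier is let go, and the fingers hold the head pressed 7 to 13 mm down (half way, 10 mm, within 3 mm) through the last second (horizontal distance between nose and patch_round below 0.005 m and value of joint head between 0.007 and 0.013 m and contact force between each of the arm, the fingers and slide_y below 0.3 N and contact force between the fingers and head above 4 N); the arm keeps its last pose, push and grip.
It fails at once if the head is pressed down to its stop (beyond 17 mm) (value of joint head above 0.017 m).
It fails at once if the head is pressed (over 5 mm) with the nose off the round patch (over 8 mm from its centre) (value of joint head above 0.005 m and not (horizontal distance between nose and patch_round below 0.008 m)).
It fails at once if the black eye loupe is moved more than 20 mm (distance of loupe from where it was at the start of the episode above 0.02 m).
It fails at once if the dark canister is moved more than 20 mm (distance of dark_canister from where it was at the start of the episode above 0.02 m).
It fails at once if the grey film core is moved more than 20 mm (distance of grey_core from where it was at the start of the episode above 0.02 m).
It also fails if it takes over 45 s, if anything falls off the work surface, if the arm or the gripper's body presses on something with over 40 N, if the wrist force passes 120 N, or if a joint passes its speed limit or range.

## Robot

A 6-joint arm with a two-finger parallel gripper is mounted at the origin on a cart in front of the work surface, level with it; the furniture and walls round the work are solid. World frame = base frame: x ahead of the robot, y to its left, z up, the work surface at z = 0. Lengths are in m, angles in rad, forces in N, time in s.
With the tool pointing down it reaches from about 0.375 to 0.825 m from the base axis. Payload 5.5 kg.
Tool frame: the origin (TCP) lies at the very end of the fingers, on their centre line; the grasp point (between the pads) lies 19 mm behind it; z points along the fingers, y is the line along which they close (so a half turn about z gives the same grasp; the last joint's range is limited). The gripper opens to 85 mm and grips with 20 to 120 N. Pads are 22 mm wide; open, the fingers measure 114 mm over their backs; the gripper's body (76 mm by 85 mm) begins 54 mm behind the grasp point. The pads swing forward as they close: fully open they stand 13 mm farther back than shut.
Start: joints at [-1.286, 0.314, -0.047, 1.21, 0, 1.571], TCP at [0.169, -0.576, 0.191] pointing down, gripper open.
Joint ranges: [-2.67, 2.67], [-0.69, 1.73], [-1.03, 1.25], [-2.08, 2.16], [-1.42, 1.45], [-3.14, 3.14]. Speed limits (rad/s): [2.39, 2.39, 3.01, 3.14, 3.14, 3.14].

## Interface

Orientations are given as a unit quaternion [w, x, y, z].
In Python, from cell import * gives the robot as it stands.
- The arm moves only by the tool jog_arm, never from a script. Its argument "targets" is a list of rows, each a list of 7 numbers: the turn, a rotation vector about the tool's x, y, z scaled (see below), then the shift along the tool's x, y, z scaled (see below), then the finger opening in mm, from 0 to 85.4. In form: [[rx, ry, rz, tx, ty, tz, hand], ...]. A call has 1 to 12 rows; each row shifts and turns the commanded pose from where the row before left it, along the tool's axes as they then stand; what a row does not reach is not made up. The controller multiplies each number of a shift by 3 cm and each number of a turn by 0.12 rad. A row lasts 1/10 s, in which the tool goes at most 50 mm and 8.59 degrees, less where a joint would pass 70% of its speed; a pose out of reach is approached as far as the arm can. A call with a number of a shift or a turn outside -1 to 1 is refused whole. A call with a gripper value outside its range is refused whole. The fingers move at their own pace and stop on an object; "force" is the grip in N (left out, the last holds). Time passes only in rows, so rows that do not move let the fingers close. It gives the time, the measured TCP pose, the force, the opening and the grip force at its end, in the units of the state.
- read_state(): the state, without advancing time (a new reading comes with each control period).
- capture(name): name is "side" or "top" or "wrist"; returns the picture (384x512x3 uint8, blue, green, red); there is no depth.
- calibration(name): a dict with "vertical_fov" (degrees; the focal length in pixels is half the picture's height over the tangent of half this angle, whatever the lens; pixels are square), "cx", "cy" (the principal point, pixels), "dist_coeffs" ([k1, k2, p1, p2, k3] as OpenCV has them; the pictures are not rectified), "R" (3x3) and "t" (3): a world point X has camera coordinates R X + t; the wrist camera has in their place "tool_from_camera" (4x4, takes a point from camera to tool coordinates, whose origin is the TCP and whose axes are the flange's). Camera axes: x right, y down, z forward; pixel columns grow to the right and rows downward; lengths in m; the calibration is good to about 2 mm. A picture is of the moment at which its call begins: read the wrist's pose just before it. calibration takes no time and is no camera call.
- job_done(): hands the job in; it is judged then, once.
The state is a dict: "clock": time; "joint_positions": joint angles; "joint_vel": joint speeds; "effort": joint torques, N m; "tool_pos": TCP position; "tcp_rot": TCP orientation; "contact_force": force on the tool from outside, world axes, zero at the start; "wrist_torque": the same for the moment, N m; "width": finger opening in m; "grasp_force": force on a finger pad.
Only numpy, scipy, OpenCV 4.12 (cv2) and the standard library are available. Lean on these libraries where they do the work, as an engineer would, in place of code of your own. Each camera call takes 0.05 s, during which the arm holds its last target. There are 200 camera calls.

## Working session

There is one attempt and no reset: what is moved stays moved. The work goes in short steps, Python scripts to look and compute and a tool call to move; the robot and the scene stay as the last step left them, time stands still between calls to the robot, and variables do not carry over. Pictures are saved under pics/ and viewed, at most 11 in all, crops included, and the job is handed in when it is done.

Besides the shell and the picture viewer there is one more tool, called after "Request:" as name([rows], argument=value, ...), one row to a line, values as JSON. jog_arm: Moves the arm, as the interface text tells. Its arguments: {"type":"object","properties":{"targets":{"type":"array","items":{"type":"array","items":{"type":"number"}}},"force":{"type":"number"}},"required":["targets"]}

```bash
ls; mkdir -p pics; python3 - <<'E'
from cell import *
import cv2,numpy as np
ims=[]
s=read_state();print(s)
for n in["side","top"]:
    im=capture(n);cv2.imwrite(f"pics/{n}0.png",im)
    c=calibration(n);print(n,c)
print(calibration("wrist"))
E
```

```text
pics
{'clock': 0.0, 'joint_positions': array([-1.28600727e+00,  3.14235490e-01, -4.80637052e-02,  1.21022059e+00,
       -2.46833673e-05,  1.57079411e+00]), 'joint_vel': array([ 5.77778713e-04, -2.16790885e-03,  2.34994202e-03, -1.06492125e-03,
        2.50152975e-05,  1.50486496e-03]), 'effort': array([ 1.60775686e-03, -5.39592755e+01,  3.39745259e+01,  1.91134930e-02,
        1.52107232e-04, -3.44476234e-06]), 'tool_pos': array([ 0.16838167, -0.57521154,  0.1906357 ]), 'tcp_rot': array([-8.51258592e-04,  9.89878491e-01,  1.41914869e-01, -1.34507423e-04]), 'contact_force': array([-0.07084317,  0.04333321, -0.19661757]), 'wrist_torque': array([ 0.0089601 , -0.00762284,  0.04892702]), 'grasp_force': 0.0, 'width': 0.0852668386133552}
side {'vertical_fov': 44.86492248264392, 'cx': 258.29756924019915, 'cy': 190.56149398182413, 'dist_coeffs': array([0.04337928, 0.        , 0.        , 0.        , 0.        ]), 'R': array([[ 0.96422703, -0.26485818,  0.01078779],
       [-0.15965891, -0.61276878, -0.77396605],
       [ 0.21160167,  0.74455662, -0.63313519]]), 't': array([-0.54706227,  0.20
[... 244 characters left out ...]
0.00193476],
       [-0.99677174, -0.00342649, -0.08021441],
       [ 0.08022046, -0.00166527, -0.99677575]]), 't': array([0.00291636, 0.58007402, 1.04678679])}
{'vertical_fov': 60.481067061140884, 'cx': 251.47875224965784, 'cy': 196.00184711200833, 'dist_coeffs': array([-0.00752452,  0.        ,  0.        ,  0.        ,  0.        ]), 'tool_from_camera': array([[-1.36038551e-03, -9.53204690e-01, -3.02322623e-01,
         7.56367451e-02],
       [ 9.99998950e-01, -1.14571254e-03, -8.87414609e-04,
         2.04919769e-04],
       [ 4.99512946e-04, -3.02323513e-01,  9.53205248e-01,
        -1.81990181e-01],
       [ 0.00000000e+00,  0.00000000e+00,  0.00000000e+00,
         1.00000000e+00]])}
```

View pics/side0.png

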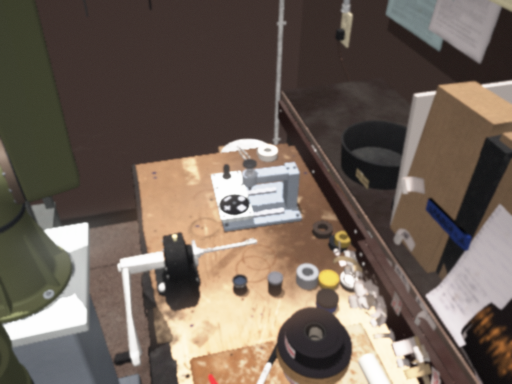

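View pics/top0.png

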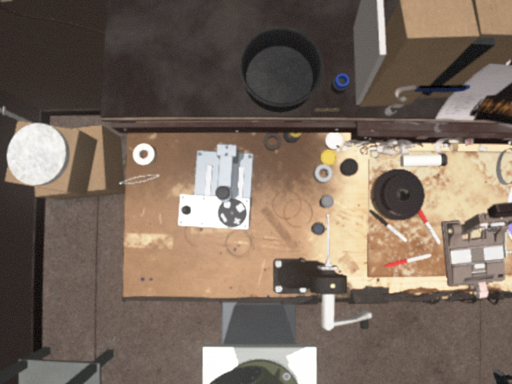

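The side view shows the stand at about (255,195), with the disc at (236,204). In the top view the stand is at about (222,190), the cap at (222,192), the knob at (186,210) and the disc at (232,212). The loose parts are at columns 318–327. I'll enlarge both.

```bash
python3 - <<'E'
import cv2,numpy as np
a=cv2.imread("pics/top0.png")[138:238,172:262];b=cv2.imread("pics/side0.png")[140:240,205:305]
f=lambda i,k:cv2.resize(i,None,fx=k,fy=k,interpolation=cv2.INTER_CUBIC)
a=f(a,4.2);b=f(b,4.2);cv2.imwrite("pics/z0.png",np.hstack([a,b]));print(a.shape,b.shape)
E
```

```text
(420, 378, 3) (420, 420, 3)
```

View pics/z0.png

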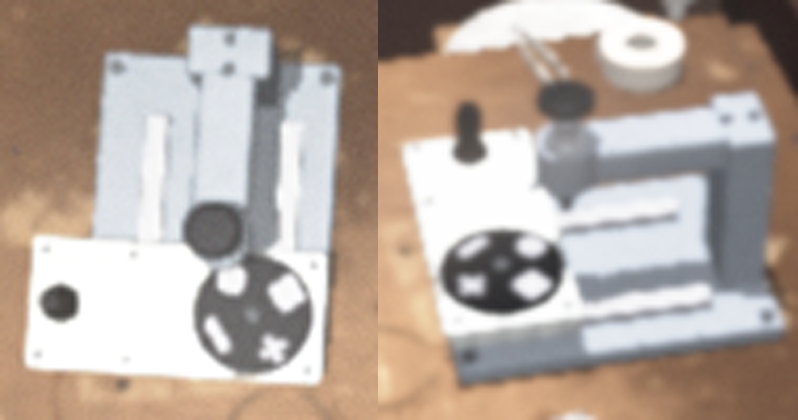

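The top zoom shows the cap at (215,230), knob at (59,302), disc centre at (252,314), square at (287,295) and round at (231,279). The anticlockwise order is right. The side zoom shows the cap at (566,100), knob top at (467,108) and disc at (502,270).

```bash
cat > h.py <<'E'
import cv2,numpy as np
from scipy.spatial.transform import Rotation as Rn
from cell import *
def K(c): 
    f=192/np.tan(np.radians(c["vertical_fov"]/2)); return np.array([[f,0,c["cx"]],[0,f,c["cy"]],[0,0,1]])
def pose(n,s=None):
    c=calibration(n)
    if n!="wrist": return c,c["R"].T,-c["R"].T@c["t"]
    q=s["tcp_rot"];T=np.eye(4);T[:3,:3]=Rn.from_quat(np.r_[q[1:],q[0]]).as_matrix();T[:3,3]=s["tool_pos"]
    M=T@c["tool_from_camera"];return c,M[:3,:3],M[:3,3]
def ray(n,uv,s=None):
    c,R,o=pose(n,s)
    p=cv2.undistortPoints(np.array([[uv]],float),K(c),c["dist_coeffs"])[0,0]
    d=R@np.r_[p,1];return o,d/np.linalg.norm(d)
def onz(n,uv,z,s=None):
    o,d=ray(n,uv,s);return o+d*(z-o[2])/d[2]
def tri(r1,r2):
    (a,u),(b,v)=r1,r2
    x=np.linalg.lstsq(np.c_[u,-v],b-a,rcond=None)[0];p,q=a+x[0]*u,b+x[1]*v
    return (p+q)/2,np.linalg.norm(p-q)
E
python3 - <<'E'
from h import *
np.set_printoptions(precision=4,suppress=True)
t=lambda x,y:(x/4.2+172-.4,y/4.2+138-.4)
s=lambda x,y:((x-378)/4.2+205-.4,y/4.2+140-.4)
P={}
for k,z,a,b in[("cap",.165,(215,230),(566,100)),("knob",.086,(59,302),(467,108)),("disc",.052,(252,314),(502,270)),("sq",.0535,(287,295),(532,286)),("rd",.0535,(231,279),(530,247)),("bar",.0535,(216,336),(470,248)),("cr",.0535,(273,347),(469,287))]:
    P[k]=onz("top",t(*a),z);print(k,P[k],onz("side",s(*b),z),*tri(ray("top",t(*a)),ray("side",s(*b))))
d=P["knob"]-P["disc"];print(np.degrees(np.arctan2(-d[0],d[1])),np.hypot(*d[:2]))
for k in["sq","rd","bar","cr"]: print(k,np.linalg.norm((P[k]-P["disc"])[:2]))
# carrier corners (top zoom) at .046
for q in[(35,235),(330,252),(325,383),(25,370)]: print(onz("top",t(*q),.046))
print("need sq",P["cap"]-P["sq"],"rd",P["cap"]-P["rd"])
E
```

```text
cap [0.5703 0.0895 0.165 ] [0.5658 0.0845 0.165 ] [0.569  0.0902 0.1606] 0.0033896954555081445
knob [0.5313 0.1936 0.086 ] [0.528  0.1976 0.086 ] [0.5293 0.1935 0.0888] 0.0040217876876220944
disc [0.5254 0.0752 0.052 ] [0.5217 0.0726 0.052 ] [0.524  0.0757 0.049 ] 0.0031317428942905785
sq [0.5377 0.0527 0.0535] [0.5357 0.0517 0.0535] [0.5369 0.0529 0.0523] 0.0017547144261991364
rd [0.5478 0.0888 0.0535] [0.5432 0.0878 0.0535] [0.5458 0.0893 0.0519] 0.004327103529036768
bar [0.5112 0.0981 0.0535] [0.5068 0.0963 0.0535] [0.5092 0.0987 0.0512] 0.00397113727917564
cr [0.5043 0.0614 0.0535] [0.4983 0.0606 0.0535] [0.5015 0.0621 0.0517] 0.005658520132324274
-2.8629752710413894 0.1186072841980114
sq 0.025630418193155702
rd 0.026224916272566547
bar 0.02699260442621048
cr 0.025229836390465204
[0.5764 0.2176 0.046 ]
[0.566  0.0253 0.046 ]
[0.4813 0.0281 0.046 ]
[0.4887 0.2225 0.046 ]
need sq [0.0326 0.0368 0.1115] rd [0.0224 0.0007 0.1115]
```

Request:
jog_arm([
  [0,0,0,0.97,-0.06,-0.25,85],
  [0,0,0,0.97,-0.06,-0.25,85],
  [0,0,0,0.97,-0.06,-0.25,85],
  [0,0,0,0.97,-0.06,-0.25,85],
  [0,0,0,0.97,-0.06,-0.25,85],
  [0,0,0,0.97,-0.06,-0.25,85],
  [0,0,0,0.97,-0.06,-0.25,85],
  [0,0,0,0.97,-0.06,-0.25,85],
  [0,0,0.7,0.97,-0.06,-0.25,85],
  [0,0,0.7,0.97,-0.06,-0.25,85],
  [0,0,0.7,0.97,-0.06,-0.25,85],
  [0,0,0.7,0.97,-0.06,-0.25,85],
])

```text
clock: 1.3
tool_pos: [0.5022, -0.4704, 0.2815]
tcp_rot: [-0.0, 1.0, -0.027, -0.0]
contact_force: [-0.2, -0.7, -0.0]
width: 0.0846
grasp_force: 0.0
```

Request:
jog_arm([
  [0,0,0,-0.05,-1,0,85],
  [0,0,0,-0.05,-1,0,85],
  [0,0,0,-0.05,-1,0,85],
  [0,0,0,-0.05,-1,0,85],
  [0,0,0,-0.05,-1,0,85],
  [0,0,0,-0.05,-1,0,85],
  [0,0,0,-0.05,-1,0,85],
  [0,0,0,-0.05,-1,0,85],
  [0,0,0,-0.05,-1,0,85],
  [0,0,0,-0.05,-1,0,85],
  [0,0,0,-0.05,-1,0,85],
  [0,0,0,-0.05,-1,0,85],
])

```text
clock: 2.5
tool_pos: [0.5012, -0.1095, 0.2811]
tcp_rot: [-0.0, 1.0, -0.026, -0.0]
contact_force: [0.6, 0.5, 0.1]
width: 0.0848
grasp_force: 0.0
```

Request:
jog_arm([
  [0,0,0,-0.05,-1,0,85],
  [0,0,0,-0.05,-1,0,85],
  [0,0,0,-0.05,-1,0,85],
  [0,0,0,-0.05,-1,0,85],
  [0,0,0,-0.05,-1,0,85],
  [0,0,0,-0.05,-1,0,85],
  [0,0,0,-0.05,-1,0,85],
  [0,0,0,-0.05,-1,0,85],
  [0,0,0,-0.05,-0.6,0,85],
  [0,0,0,0,0,0,85],
])

```text
clock: 3.5
tool_pos: [0.4938, 0.064, 0.2875]
tcp_rot: [-0.038, 0.999, 0.036, -0.002]
contact_force: [0.1, -0.9, -0.0]
width: 0.0852
grasp_force: 0.0
```

```bash
python3 - <<'E'
from h import *
s=read_state();print(s["tool_pos"],s["tcp_rot"],s["clock"])
im=capture("wrist");cv2.imwrite("pics/w1.png",im);import pickle;pickle.dump(s,open("s1.pkl","wb"))
cv2.imwrite("pics/w1z.png",cv2.resize(im,(800,600),interpolation=cv2.INTER_CUBIC))
E
```

```text
[0.49375188 0.06401189 0.2875154 ] [-0.03841981  0.9986019   0.03627248 -0.00157337] 3.5
```

View pics/w1z.png

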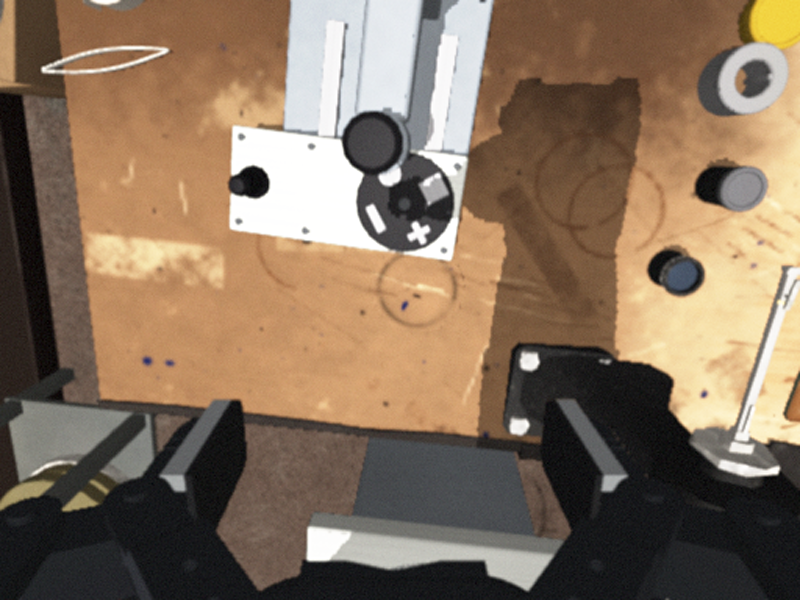

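The wrist view shows the cap at (373,142), knob top at (240,185) and disc at (405,202). The arm stopped short and tilted, so I'll check the joints.

```bash
python3 - <<'E'
from h import *
np.set_printoptions(precision=4,suppress=True)
s=read_state();print(s["joint_positions"],Rn.from_quat(np.r_[s["tcp_rot"][1:],s["tcp_rot"][0]]).as_matrix())
w=lambda x,y:((x+.5)*.64-.5,(y+.5)*.64-.5)
t=lambda x,y:(x/4.2+172-.4,y/4.2+138-.4)
for k,z,a,b in[("cap",.165,(215,230),(373,142)),("knob",.086,(59,302),(240,185)),("disc",.052,(252,314),(405,202)),("sq",.0535,(287,295),(436,187)),("bar",.0535,(216,336),(375,218)),("cr",.0535,(273,347),(418,233))]:
    print(k,onz("wrist",w(*b),z,s),*tri(ray("top",t(*a)),ray("wrist",w(*b),s)))
E
```

```text
[ 0.071   0.0966 -0.1022  1.3725  0.0763  3.1406] [[ 0.9974  0.0716 -0.0059]
 [ 0.0719 -0.9945  0.076 ]
 [-0.0005 -0.0763 -0.9971]]
cap [0.5686 0.0893 0.165 ] [0.5688 0.0876 0.1819] 0.0006301417306414079
knob [0.5307 0.196  0.086 ] [0.5313 0.1921 0.0958] 0.0009090131480535239
disc [0.5241 0.0738 0.052 ] [0.5252 0.0739 0.0627] 0.0011407418492593135
sq [0.5377 0.0503 0.0535] [0.5378 0.0514 0.0602] 0.0021577636690826327
bar [0.5096 0.097  0.0535] [0.511  0.0967 0.0624] 0.001255058136020567
cr [0.5004 0.0614 0.0535] [0.504  0.0607 0.0745] 0.0006937648231232505
```

Joint 6 is at its limit, so I'll turn the tool back to yaw ~87°, with the fingers closing along world x, and take out the tilt.

Request:
jog_arm([
  [0,0,-1,0,0,0,85],
  [0,0,-1,0,0,0,85],
  [0,0,-1,0,0,0,85],
  [0,0,-1,0,0,0,85],
  [0,0,-1,0,0,0,85],
  [0,0,-1,0,0,0,85],
  [0,0,-1,0,0,0,85],
  [0,0,-1,0,0,0,85],
  [0,0,-1,0,0,0,85],
  [0,0,-1,0,0,0,85],
  [0,0,-1,0,0,0,85],
  [0,0,0,0,0,0,85],
])

```text
clock: 4.75
tool_pos: [0.4939, 0.0628, 0.2872]
tcp_rot: [-0.031, 0.767, 0.64, 0.022]
contact_force: [0.2, -0.6, -0.1]
width: 0.085
grasp_force: 0.0
```

```bash
cat > st.py <<'E'
from h import *
np.set_printoptions(precision=4,suppress=True)
def go(tgt=None,yaw=None):
    s=read_state();R=Rn.from_quat(np.r_[s["tcp_rot"][1:],s["tcp_rot"][0]]).as_matrix()
    print("t",s["clock"],"tcp",s["tool_pos"],"yaw",np.degrees(np.arctan2(R[1,0],R[0,0])),"j",s["joint_positions"],"F",s["contact_force"],s["width"],s["grasp_force"])
    if tgt is not None:
        c=np.radians(yaw);x=np.array([np.cos(c),np.sin(c),0]);z=np.array([0,0,-1.]);T=np.c_[x,np.cross(z,x),z]
        r=Rn.from_matrix(R.T@T).as_rotvec()/.12
        d=np.array(tgt)-s["tool_pos"]
        print("turn",r,"shift then(after turn)",T.T@d/.03)
    return s
E
python3 -c "
from st import *
go([.5305,.16,.26],87)"
```

```text
t 4.75 tcp [0.4939 0.0628 0.2872] yaw 79.6517462530705 j [ 0.0696  0.0968 -0.1024  1.3723  0.0763  1.8203] F [ 0.1532 -0.6002 -0.0996] 0.08504802784260822 0.0
turn [-0.1236 -0.6238 -1.0622] shift then(after turn) [3.3009 1.0487 0.9068]
```

Request:
jog_arm([
  [-0.12,-0.62,-0.53,0,0,0,85],
  [0,0,-0.53,0,0,0,85],
  [0,0,0,0.9,0.2,0.7,85],
  [0,0,0,0.9,0.2,0.7,85],
  [0,0,0,0.9,0.2,0.7,85],
  [0,0,0,0.9,0.2,0.7,85],
  [0,0,0,0.9,0.3,0.7,85],
  [0,0,0,0,0,0,85],
  [0,0,0,0,0,0,85],
])

```text
clock: 5.65
tool_pos: [0.533, 0.1962, 0.1816]
tcp_rot: [-0.001, 0.726, 0.688, -0.002]
contact_force: [0.4, 0.5, -0.6]
width: 0.0846
grasp_force: 0.0
```

```bash
python3 - <<'E'
from st import *
s=go([.5305,.196,.18],87)
im=capture("wrist");cv2.imwrite("pics/w2.png",im);import pickle;pickle.dump(s,open("s2.pkl","wb"))
cv2.imwrite("pics/w2z.png",cv2.resize(im,(800,600),interpolation=cv2.INTER_CUBIC))
E
```

```text
t 5.65 tcp [0.533  0.1962 0.1816] yaw 86.93905248403291 j [ 0.352   0.2614 -0.1396  1.1742  0.0011  1.9762] F [ 0.3591  0.5126 -0.5856] 0.08461784039825807 0.0
turn [-0.0362  0.0059 -0.0089] shift then(after turn) [-0.0113 -0.0845  0.0528]
```

View pics/w2z.png

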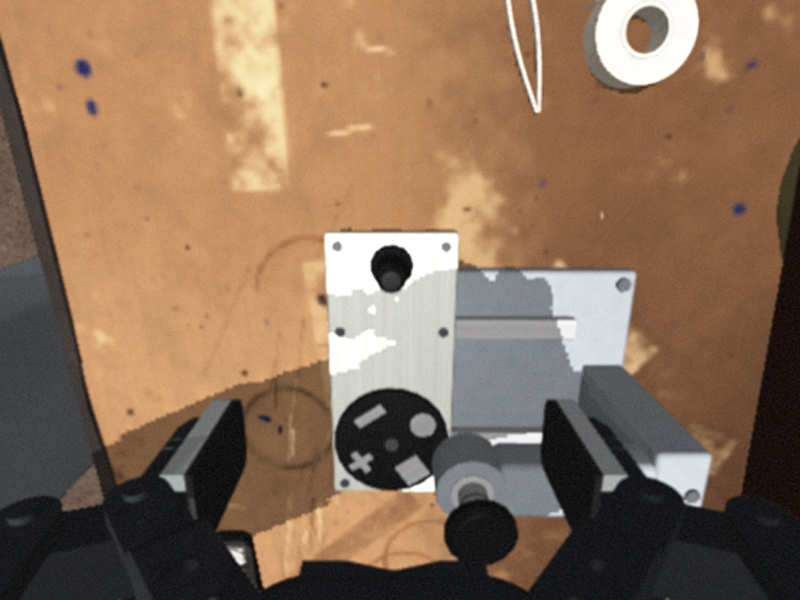

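The close view shows the knob top at (392,281), disc centre at (392,441), square at (413,470), round at (423,425), bar at (370,417), cross at (361,462) and cap at (481,532).

```bash
python3 - <<'E'
from st import *
import pickle
s=pickle.load(open("s2.pkl","rb"))
w=lambda x,y:((x+.5)*.64-.5,(y+.5)*.64-.5)
t=lambda x,y:(x/4.2+172-.4,y/4.2+138-.4)
P={}
for k,z,a,b in[("cap",.163,(215,230),(481,532)),("knob",.086,(59,302),(392,281)),("disc",.052,(252,314),(392,441)),("sq",.0535,(287,295),(413,470)),("rd",.0535,(231,279),(423,425)),("bar",.0535,(216,336),(370,417)),("cr",.0535,(273,347),(361,462))]:
    P[k]=onz("wrist",w(*b),z,s)
    print(k,P[k],*tri(ray("top",t(*a)),ray("wrist",w(*b),s)))
for k in P:print(k,np.linalg.norm((P[k]-P["disc"])[:2]))
# guide rim top circle z=.130 ; carrier corners
print("guide",onz("wrist",w(467,468),.130,s))
for q in[(325,233),(459,233),(334,491)]: print(onz("wrist",w(*q),.046,s))
E
```

```text
cap [0.5675 0.0949 0.163 ] [0.5696 0.09   0.1575] 0.0024989843415795148
knob [0.5304 0.1999 0.086 ] [0.531  0.1963 0.0725] 0.0017108571461245184
disc [0.5233 0.0767 0.052 ] [0.5244 0.0754 0.0502] 0.0022215405579434013
sq [0.5369 0.0536 0.0535] [0.5373 0.0527 0.0524] 0.0008590225627605211
rd [0.5452 0.089  0.0535] [0.5465 0.0888 0.0533] 0.0026300389676967863
bar [0.5095 0.097  0.0535] [0.5104 0.098  0.0555] 0.0014403561555109304
cr [0.5008 0.062  0.0535] [0.5025 0.0617 0.0536] 0.003492434068669518
cap 0.04779183349082382
knob 0.12341267626265416
disc 0.0
sq 0.026790294713743557
rd 0.025097587037043196
bar 0.02457403482564799
cr 0.02692629105180745
guide [0.5653 0.1074 0.13  ]
[0.4898 0.2223 0.046 ]
[0.5727 0.2178 0.046 ]
[0.4784 0.0333 0.046 ]
```

Request:
jog_arm([
  [0,0,0,0.1,-0.08,0.8,60],
  [0,0,0,0,0,0.8,60],
  [0,0,0,0,0,0.8,60],
  [0,0,0,0,0,0.8,60],
  [0,0,0,0,0,0.8,50],
  [0,0,0,0,0,0,10],
  [0,0,0,0,0,0,10],
  [0,0,0,0,0,0,10],
  [0,0,0,0,0,0,10],
  [0,0,0,0,0,0,10],
  [0,0,0,0,0,0,10],
  [0,0,0,0,0,0,10],
], force=35)

```text
clock: 6.9
tool_pos: [0.5311, 0.1997, 0.0625]
tcp_rot: [-0.001, 0.725, 0.688, -0.001]
contact_force: [-0.2, -0.8, -1.1]
width: 0.0098
grasp_force: 0.0
```

```bash
python3 -c "
from st import *
s=go();p=s['tool_pos']
go(p+[.032,.0375,0],87)"
```

```text
t 6.9 tcp [0.5311 0.1997 0.0625] yaw 87.01919825156241 j [ 0.3587  0.3384 -0.3191  0.9153  0.0016  1.9815] F [-0.1539 -0.8048 -1.1151] 0.009751576021750415 0.0
t 6.9 tcp [0.5311 0.1997 0.0625] yaw 87.01919825156241 j [ 0.3587  0.3384 -0.3191  0.9153  0.0016  1.9815] F [-0.1539 -0.8048 -1.1151] 0.009751576021750415 0.0
turn [-0.0209 -0.0054  0.0028] shift then(after turn) [1.3041 0.9998 0.    ]
```

The fingers closed to 10 mm, so the knob was missed. Looking again.

```bash
python3 - <<'E'
from st import *
s=go()
im=capture("wrist");cv2.imwrite("pics/w3.png",im);si=capture("side")
cv2.imwrite("pics/w3z.png",np.hstack([cv2.resize(im,(512,384)),cv2.resize(si[130:226,205:277],(288,384),interpolation=cv2.INTER_CUBIC)]))
E
```

```text
t 6.9 tcp [0.5311 0.1997 0.0625] yaw 87.01919825156241 j [ 0.3587  0.3384 -0.3191  0.9153  0.0016  1.9815] F [-0.1539 -0.8048 -1.1151] 0.009751576021750415 0.0
```

View pics/w3z.png

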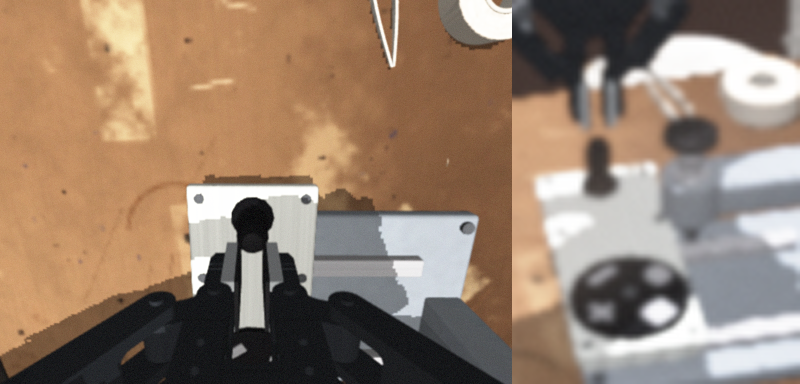

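```bash
python3 - <<'E'
from st import *
def proj(n,X,s=None):
    c,R,o=pose(n,s);p=R.T@(np.array(X)-o)
    return cv2.projectPoints(p.reshape(1,1,3),np.zeros(3),np.zeros(3),K(c),c["dist_coeffs"])[0].ravel()
s=go();X=s["tool_pos"]
z=lambda p:(512+(p[0]-205)*4,(p[1]-130)*4)
print("tcp side",proj("side",X),z(proj("side",X)),"wrist",proj("wrist",X,s))
for h in(.0,.019,.04):
  Y=X+[0,0,h];print(h,z(proj("side",Y)),proj("wrist",Y,s),proj("top",Y))
# fingertips vertical location if on side px
f=((590-512)/4+205,125/4+130)
print("tip tri",tri(ray("side",f),ray("wrist",(252,250),s)))
print("knob tri w/side", tri(ray("side",((598-512)/4+205,142/4+130)),ray("wrist",(252,240),s)))
import pickle
s2=pickle.load(open("s2.pkl","rb"))
print("knob tri w2/w3",tri(ray("wrist",(250.7,179.7),s2),ray("wrist",(252,240),s)))
E
```

```text
t 7.0 tcp [0.5309 0.1997 0.0623] yaw 87.01815062599879 j [ 0.3587  0.3387 -0.3193  0.9152  0.0016  1.9815] F [-0.7958  1.2761  0.1424] 0.010032515238238934 0.0
tcp side [226.9399 171.625 ] (np.float64(599.7596852153431), np.float64(166.5000769088358)) wrist [254.2108 226.2526]
0.0 (np.float64(599.7596852153431), np.float64(166.5000769088358)) [254.2108 226.2526] [185.0473 209.9918]
0.019 (np.float64(598.8751695693337), np.float64(144.47321217408796)) [254.3576 239.8732] [183.7054 209.7278]
0.04 (np.float64(597.8760983399704), np.float64(119.63804013932202)) [254.5587 258.5466] [182.163  209.4242]
tip tri (array([0.5278, 0.202 , 0.097 ]), np.float64(0.004035409570974338))
knob tri w/side (array([0.5301, 0.2004, 0.083 ]), np.float64(0.0008288232438947792))
knob tri w2/w3 (array([0.5299, 0.1974, 0.0764]), np.float64(0.0007340746776217526))
```

The knob position is confirmed at (0.530, 0.199), but the finger ends appear about 30 mm higher than the TCP figure. I'll open and go down in steps, watching the force.

Request:
jog_arm([
  [0,0,0,0,0,0,45],
  [0,0,0,0,0,0,45],
  [0,0,0,0,0,0,45],
  [0,0,0,0,0,0.2,45],
  [0,0,0,0,0,0.2,45],
  [0,0,0,0,0,0.1,45],
  [0,0,0,0,0,0,45],
])

```text
clock: 7.7
tool_pos: [0.5302, 0.1994, 0.0463]
tcp_rot: [-0.002, 0.725, 0.688, -0.002]
contact_force: [-0.1, 0.4, 0.3]
width: 0.0453
grasp_force: 0.0
```

```bash
python3 - <<'E'
from st import *
s=go()
im=capture("wrist");si=capture("side");cv2.imwrite("pics/side4.png",si);cv2.imwrite("pics/w4.png",im)
cv2.imwrite("pics/w4z.png",np.hstack([cv2.resize(im[150:342,150:342],(400,400),interpolation=cv2.INTER_CUBIC),cv2.resize(si[130:210,190:270],(400,400),interpolation=cv2.INTER_CUBIC)]))
E
```

```text
t 7.7 tcp [0.5302 0.1994 0.0463] yaw 87.01573422503613 j [ 0.3586  0.3537 -0.3384  0.8827  0.0016  1.9815] F [-0.1148  0.3752  0.2758] 0.04532547672478926 0.0
```

View pics/w4z.png

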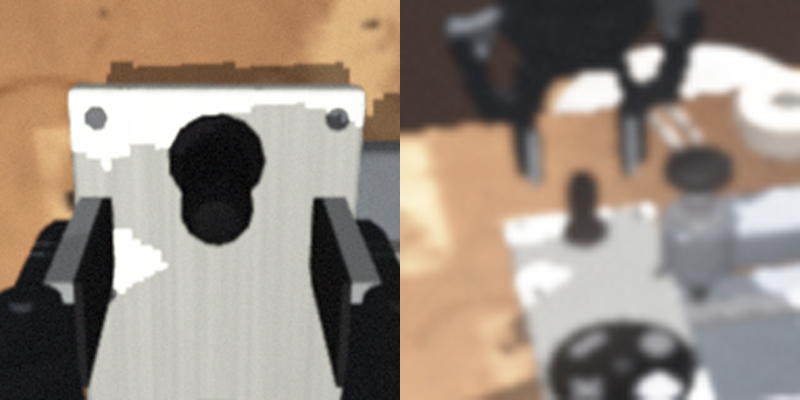

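The finger ends are about level with the knob top (~0.083) at TCP 0.046. I'll go 19 mm lower and close.

Request:
jog_arm([
  [0,0,0,0,0,0.3,45],
  [0,0,0,0,0,0.3,45],
  [0,0,0,0,0,0,10],
  [0,0,0,0,0,0,10],
  [0,0,0,0,0,0,10],
  [0,0,0,0,0,0,10],
  [0,0,0,0,0,0,10],
  [0,0,0,0,0,0,10],
], force=35)

```text
clock: 8.6
tool_pos: [0.5305, 0.1993, 0.0288]
tcp_rot: [-0.001, 0.725, 0.688, -0.001]
contact_force: [0.7, -1.7, -7.0]
width: 0.0161
grasp_force: 34.2
```

Request:
jog_arm([
  [0,0,0,0.26,0.2,0,10],
  [0,0,0,0.26,0.2,0,10],
  [0,0,0,0.26,0.2,0,10],
  [0,0,0,0.26,0.2,0,10],
  [0,0,0,0.26,0.2,0,10],
  [0,0,0,0,0,0,10],
  [0,0,0,0,0,0,10],
])

```text
clock: 9.3
tool_pos: [0.5632, 0.2381, 0.029]
tcp_rot: [-0.002, 0.725, 0.689, -0.0]
contact_force: [0.2, 2.1, -8.6]
width: 0.016
grasp_force: 34.3
```

```bash
python3 - <<'E'
from st import *
s=go()
im=capture("wrist");si=capture("side");t=capture("top")
for n,i in(("w5",im),("side5",si),("top5",t)):cv2.imwrite(f"pics/{n}.png",i)
cv2.imwrite("pics/z5.png",np.hstack([cv2.resize(t[143:243,172:262],(405,450),interpolation=cv2.INTER_CUBIC),cv2.resize(si[140:240,205:292],(391,450),interpolation=cv2.INTER_CUBIC)]))
E
```

```text
t 9.3 tcp [0.5632 0.2381 0.029 ] yaw 87.04485956538572 j [ 0.3981  0.4436 -0.2462  0.8824  0.0032  2.0204] F [ 0.2063  2.127  -8.6435] 0.01599180745263491 34.342168488074094
```

View pics/z5.png

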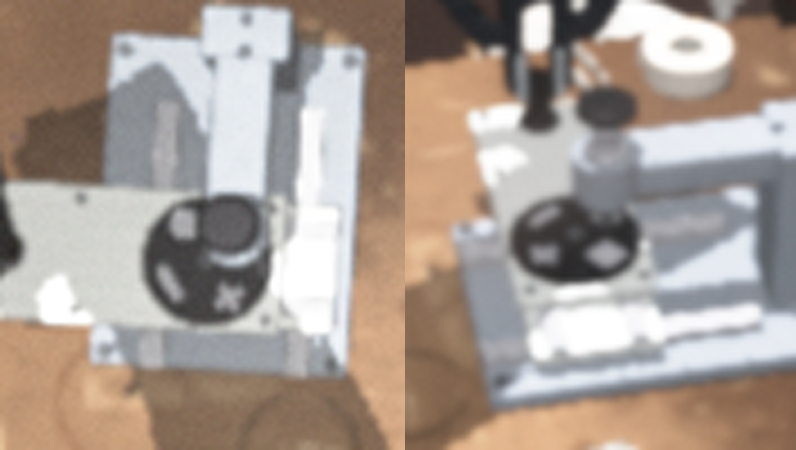

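The top view shows the square hidden under the cap at (228,222), with round (185,221), bar (172,283) and cross (230,297). The square is opposite the bar, so I'll compute it from the others.

```bash
python3 - <<'E'
from st import *
t=lambda x,y:((x+.5)/4.5+172-.5,(y+.5)/4.5+143-.5)
s=lambda x,y:((x-405+.5)/4.5+205-.5,(y+.5)/4.5+140-.5)
for n,f,cap,r,b,c,d in(("top",t,(228,222),(185,221),(172,283),(230,297),(207,260)),("side",s,(607,104),(604,208),(544,212),(544,252),(576,235))):
    r,b,c=[onz(n,f(*p),.0535) for p in(r,b,c)];d=onz(n,f(*d),.052)
    print(n,"cap",onz(n,f(*cap),.165),"rd",r,"bar",b,"cr",c,"disc",d,"ctr",(r+c)/2,"sq",r+c-b,2*d-b)
print("side sq",onz("side",s(605,253),.0535))
# refine disc by contour on top: dark region ellipse
E
```

```text
top cap [0.5713 0.0907 0.165 ] rd [0.5811 0.1268 0.0535] bar [0.5437 0.1342 0.0535] cr [0.5354 0.0992 0.0535] disc [0.5577 0.1134 0.052 ] ctr [0.5582 0.113  0.0535] sq [0.5728 0.0918 0.0535] [0.5717 0.0926 0.0505]
side cap [0.5668 0.0873 0.165 ] rd [0.5768 0.1336 0.0535] bar [0.541  0.139  0.0535] cr [0.5324 0.1025 0.0535] disc [0.5548 0.1148 0.052 ] ctr [0.5546 0.1181 0.0535] sq [0.5683 0.0971 0.0535] [0.5686 0.0906 0.0505]
side sq [0.5668 0.0925 0.0535]
```

Request:
jog_arm([
  [0,0,0,-0.05,-0.03,0,10],
  [0,0,0,0,0,0,10],
  [0,0,0,0,0,0,10],
  [0,0,0,0,0,0,10],
  [0,0,0,0,0,0,10],
  [0,0,0,0,0,0,10],
  [0,0,0,0,0,0,10],
  [0,0,0,0,0,0,10],
  [0,0,0,0,0,0,10],
  [0,0,0,0,0,0,10],
  [0,0,0,0,0,0,10],
  [0,0,0,0,0,0,10],
])

```text
clock: 10.65
tool_pos: [0.5617, 0.2354, 0.0291]
tcp_rot: [-0.001, 0.725, 0.688, -0.001]
contact_force: [2.4, 1.2, -10.7]
width: 0.016
grasp_force: 34.3
```

```bash
python3 -c "
from st import *
s=go();p=s['tool_pos']
go(p+[-.009,-.0355,0],87)"
```

```text
t 10.65 tcp [0.5617 0.2354 0.0291] yaw 87.01103543548352 j [ 0.3959  0.4406 -0.2507  0.8821  0.0015  2.0189] F [  2.4033   1.164  -10.6699] 0.015957784601051437 34.30298661114648
t 10.65 tcp [0.5617 0.2354 0.0291] yaw 87.01103543548352 j [ 0.3959  0.4406 -0.2507  0.8821  0.0015  2.0189] F [  2.4033   1.164  -10.6699] 0.015957784601051437 34.30298661114648
turn [-0.0251 -0.0015  0.0016] shift then(after turn) [-1.1974 -0.2377  0.    ]
```

Request:
jog_arm([
  [0,0,0,-0.24,-0.045,0,10],
  [0,0,0,-0.23,-0.045,0,10],
  [0,0,0,-0.23,-0.045,0,10],
  [0,0,0,-0.23,-0.045,0,10],
  [0,0,0,-0.23,-0.045,0,10],
  [0,0,0,0,0,0,10],
  [0,0,0,0,0,0,10],
  [0,0,0,0,0,0,10],
  [0,0,0,0,0,0,10],
  [0,0,0,0,0,0,10],
])

```text
clock: 11.65
tool_pos: [0.5527, 0.2009, 0.029]
tcp_rot: [-0.001, 0.725, 0.688, -0.001]
contact_force: [-0.7, -2.7, -10.7]
width: 0.0163
grasp_force: 34.7
```

```bash
python3 - <<'E'
from st import *
s=go()
im=capture("wrist");si=capture("side");t=capture("top")
for n,i in(("w6",im),("side6",si),("top6",t)):cv2.imwrite(f"pics/{n}.png",i)
cv2.imwrite("pics/z6.png",np.hstack([cv2.resize(t[143:243,172:262],(405,450),interpolation=cv2.INTER_CUBIC),cv2.resize(si[140:240,205:292],(391,450),interpolation=cv2.INTER_CUBIC)]))
E
```

```text
t 11.65 tcp [0.5527 0.2009 0.029 ] yaw 87.0144986454523 j [ 0.3478  0.4067 -0.3038  0.8639  0.0012  1.9707] F [ -0.6711  -2.7109 -10.6789] 0.016310165115738656 34.69203017419204
```

View pics/z6.png

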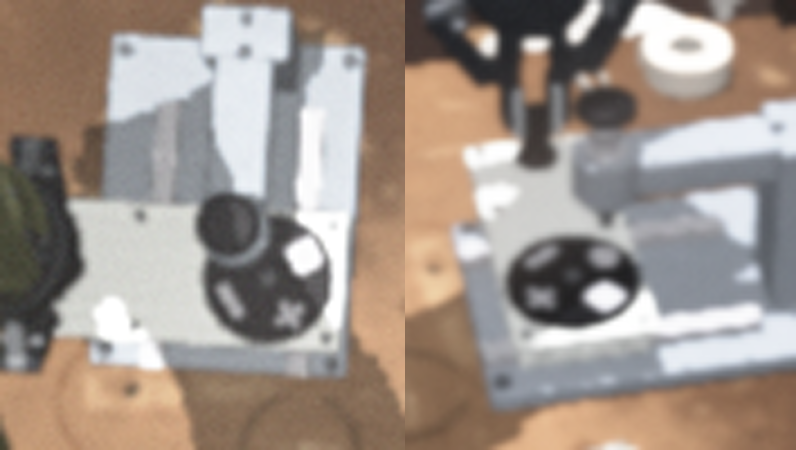

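The top view shows the cap at (228,222), square (302,254), bar (230,300), cross (289,315) and disc (267,278). In the side view the nose tip is at (606,217), above the round patch at (603,256).

```bash
python3 - <<'E'
from st import *
t=lambda x,y:((x+.5)/4.5+172-.5,(y+.5)/4.5+143-.5)
s=lambda x,y:((x-405+.5)/4.5+205-.5,(y+.5)/4.5+140-.5)
q,b,c=[onz("top",t(*p),.0535) for p in((302,254),(230,300),(289,315))];d=onz("top",t(267,278),.052)
print("cap",onz("top",t(228,222),.165),"rd",q+b-c,2*d-c,"| diag",q,b,c)
print("side nose",onz("side",s(606,217),.0755),"rd",onz("side",s(603,256),.0535))
E
```

```text
cap [0.5713 0.0907 0.165 ] rd [0.5703 0.0916 0.0535] [0.5692 0.0906 0.0505] | diag [0.5614 0.0561 0.0535] [0.5336 0.0991 0.0535] [0.5247 0.0637 0.0535]
side nose [0.5691 0.0986 0.0755] rd [0.565  0.0902 0.0535]
```

```bash
python3 - <<'E'
from st import *
t=lambda x,y:((x+.5)/4.5+172-.5,(y+.5)/4.5+143-.5)
L=np.array([(128,95),(128,-65),(-80,-65),(-80,95)])/1000.
W=np.array([onz("top",t(*p),.014)[:2] for p in((112,35),(366,48),(347,376),(90,363))])
A=[];
for l,w in zip(L,W): A+= [[1,0,l[0],-l[1]],[0,1,l[1],l[0]]]
x,res,_,_=np.linalg.lstsq(np.array(A),W.ravel(),rcond=None)
print("nose",x[:2],"yaw",np.degrees(np.arctan2(x[3],x[2])),"scale",np.hypot(*x[2:]),res)
print("arm mid",[onz("top",t(*p),.130) for p in((208,190),(265,190))])
E
```

```text
nose [0.5704 0.0905] yaw -2.8664824817799786 scale 0.9973542811985202 [0.]
arm mid [array([0.5921, 0.1053, 0.13  ]), array([0.5922, 0.0734, 0.13  ])]
```

The base corners put the nose at (0.5704, 0.0905), and the round patch is at about (0.570, 0.091), so it is centred. Now release, rise, move over the cap and close the fingers.

Request:
jog_arm([
  [0,0,0,0,0,0,50],
  [0,0,0,0,0,0,50],
  [0,0,0,0,0,0,50],
  [0,0,0,0,0,0,50],
  [0,0,0,0,0,-0.5,50],
  [0,0,0,0,0,-1,50],
  [0,0,0,0,0,-1,50],
  [0,0,0,0,0,-1,50],
  [0,0,0,0,0,-1,50],
  [0,0,0,0,0,-1,30],
  [0,0,0,0,0,-0.5,10],
  [0,0,0,0,0,0,0],
])

```text
clock: 13.0
tool_pos: [0.5558, 0.2019, 0.2124]
tcp_rot: [-0.0, 0.725, 0.688, 0.002]
contact_force: [1.0, 0.6, -0.9]
width: 0.0064
grasp_force: 0.0
```

Request:
jog_arm([
  [0,0,0,-0.73,0.15,0,0],
  [0,0,0,-0.73,0.15,0,0],
  [0,0,0,-0.73,0.15,0,0],
  [0,0,0,-0.73,0.15,0,0],
  [0,0,0,-0.73,0.16,0,0],
  [0,0,0,0,0,0,0],
  [0,0,0,0,0,0,0],
  [0,0,0,0,0,0,0],
])

```text
clock: 13.8
tool_pos: [0.5705, 0.0911, 0.2084]
tcp_rot: [-0.002, 0.725, 0.689, -0.001]
contact_force: [0.4, -0.2, -0.0]
width: 0.0
grasp_force: 0.0
```

```bash
python3 - <<'E'
from st import *
s=go([.570,.0905,.16],87)
si=capture("side");t=capture("top")
cv2.imwrite("pics/z7.png",np.hstack([cv2.resize(t[143:243,172:262],(405,450),interpolation=cv2.INTER_CUBIC),cv2.resize(si[120:220,205:292],(391,450),interpolation=cv2.INTER_CUBIC)]))
cv2.imwrite("pics/side7.png",si)
E
```

```text
t 13.8 tcp [0.5705 0.0911 0.2084] yaw 87.04574348323862 j [ 0.1575  0.2688 -0.0686  1.2369  0.0015  1.7798] F [ 0.4248 -0.2254 -0.0474] 9.278894218754724e-06 0.0
turn [-0.0312 -0.0061  0.0067] shift then(after turn) [-0.0224 -0.0149  1.6142]
```

View pics/z7.png

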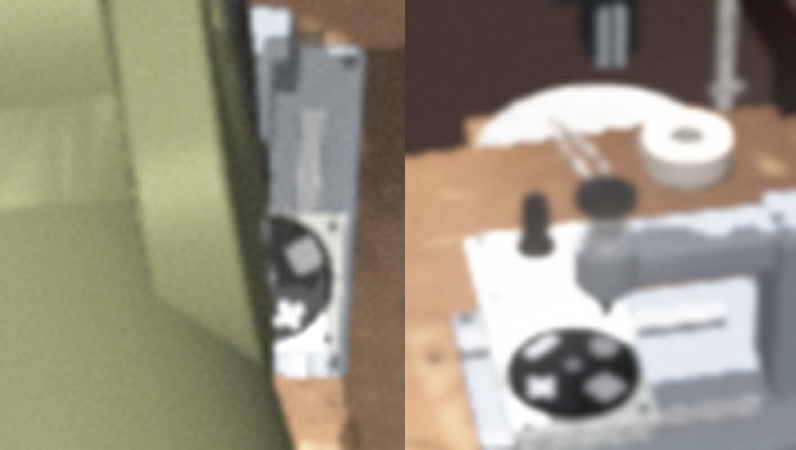

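The side view shows the carrier left in place, with the closed fingers above the cap (tips at row 68, cap at row 193). Descending with force checks.

Request:
jog_arm([
  [0,0,0,-0.02,-0.01,0.4,0],
  [0,0,0,0,0,0.4,0],
  [0,0,0,0,0,0.4,0],
  [0,0,0,0,0,0.4,0],
  [0,0,0,0,0,0.2,0],
  [0,0,0,0,0,0.1,0],
  [0,0,0,0,0,0.1,0],
  [0,0,0,0,0,0,0],
])

```text
clock: 14.7
tool_pos: [0.5704, 0.09, 0.149]
tcp_rot: [-0.001, 0.725, 0.688, -0.001]
contact_force: [0.5, 0.1, 0.7]
width: 0.0004
grasp_force: 0.0
```

Request:
jog_arm([
  [0,0,0,0,0,0.1,0],
  [0,0,0,0,0,0.1,0],
  [0,0,0,0,0,0,0],
])

```text
clock: 15.0
tool_pos: [0.5702, 0.0899, 0.1428]
tcp_rot: [-0.001, 0.725, 0.688, -0.001]
contact_force: [-0.0, 0.2, 0.5]
width: -0.0001
grasp_force: 0.0
```

Request:
jog_arm([
  [0,0,0,0,0,0.1,0],
  [0,0,0,0,0,0,0],
])

```text
clock: 15.2
tool_pos: [0.5701, 0.0899, 0.1397]
tcp_rot: [-0.001, 0.725, 0.688, -0.001]
contact_force: [0.4, -0.6, -0.4]
width: 0.0003
grasp_force: 0.0
```

Request:
jog_arm([
  [0,0,0,0,0,0.1,0],
  [0,0,0,0,0,0,0],
])

```text
clock: 15.4
tool_pos: [0.5701, 0.0899, 0.1366]
tcp_rot: [-0.001, 0.725, 0.688, -0.001]
contact_force: [-0.0, 0.1, 0.2]
width: 0.0
grasp_force: 0.0
```

Request:
jog_arm([
  [0,0,0,0,0,0.1,0],
  [0,0,0,0,0,0,0],
])

```text
clock: 15.6
tool_pos: [0.5701, 0.09, 0.1336]
tcp_rot: [-0.001, 0.725, 0.688, -0.001]
contact_force: [0.2, 0.1, 0.1]
width: -0.0002
grasp_force: 0.0
```

Request:
jog_arm([
  [0,0,0,0,0,0.07,0],
  [0,0,0,0,0,0,0],
])

```text
clock: 15.8
tool_pos: [0.5702, 0.09, 0.1317]
tcp_rot: [-0.001, 0.725, 0.688, -0.001]
contact_force: [0.1, -0.4, -0.3]
width: -0.0001
grasp_force: 0.0
```

Request:
jog_arm([
  [0,0,0,0,0,0.1,0],
  [0,0,0,0,0,0,0],
])

```text
clock: 16.0
tool_pos: [0.5701, 0.0899, 0.1285]
tcp_rot: [-0.001, 0.725, 0.688, -0.001]
contact_force: [0.3, 0.4, -0.2]
width: -0.0002
grasp_force: 0.0
```

Request:
jog_arm([
  [0,0,0,0,0,0.07,0],
  [0,0,0,0,0,0,0],
])

```text
clock: 16.2
tool_pos: [0.5701, 0.09, 0.1265]
tcp_rot: [-0.001, 0.725, 0.688, -0.001]
contact_force: [0.4, 0.3, -0.1]
width: -0.0003
grasp_force: 0.0
```

Request:
jog_arm([
  [0,0,0,0,0,0.07,0],
  [0,0,0,0,0,0,0],
])

```text
clock: 16.4
tool_pos: [0.5705, 0.09, 0.125]
tcp_rot: [-0.001, 0.725, 0.688, -0.001]
contact_force: [-0.8, 0.3, 3.9]
width: -0.0001
grasp_force: 2.0
```

Request:
jog_arm([
  [0,0,0,0,0,0.1,0],
  [0,0,0,0,0,0.1,0],
  [0,0,0,0,0,0,0],
  [0,0,0,0,0,0,0],
])

```text
clock: 16.8
tool_pos: [0.5706, 0.09, 0.1194]
tcp_rot: [-0.001, 0.725, 0.688, -0.0]
contact_force: [-1.3, -0.7, 7.4]
width: 0.0002
grasp_force: 3.4
```

Request:
jog_arm([
  [0,0,0,0,0,0.07,0],
  [0,0,0,0,0,0.05,0],
  [0,0,0,0,0,0,0],
  [0,0,0,0,0,0,0],
  [0,0,0,0,0,0,0],
])

```text
clock: 17.3
tool_pos: [0.5706, 0.0901, 0.1162]
tcp_rot: [-0.001, 0.725, 0.688, -0.0]
contact_force: [-2.5, -1.2, 8.2]
width: 0.0006
grasp_force: 4.2
```

```bash
python3 - <<'E'
from st import *
f=[]
for i in range(4):
    si=capture("side");f.append(read_state()["contact_force"][2])
print(f);go()
cv2.imwrite("pics/z8.png",cv2.resize(si[130:220,205:292],(580,600),interpolation=cv2.INTER_CUBIC))
E
```

```text
[np.float64(8.179191679102713), np.float64(8.781201574835714), np.float64(7.9003576375671), np.float64(8.680249791666677)]
t 17.5 tcp [0.5706 0.09   0.1162] yaw 87.01477102680649 j [ 0.1559  0.3133 -0.2227  1.0363  0.001   1.7787] F [-2.4623 -1.5205  8.6802] -9.510024408883467e-05 4.181117065163562
```

View pics/z8.png

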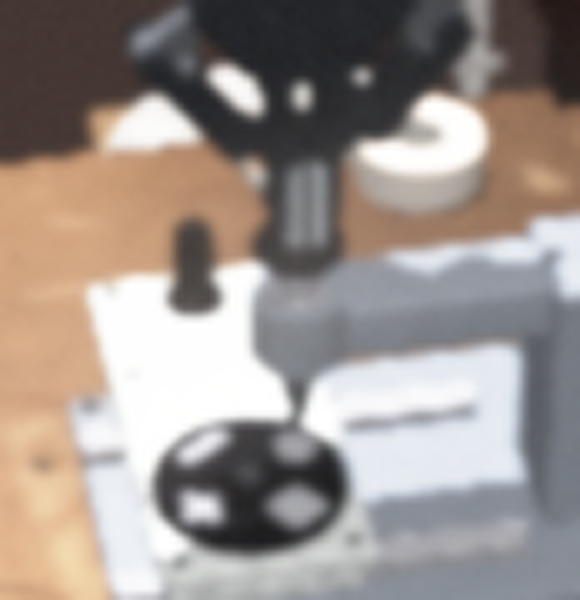

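The fingers are pressing the cap, the nose is down over the round patch at about (295,445), and the knob is free. Force and travel both put the stroke at about 9 mm; one small nudge, then hand in.

Request:
jog_arm([
  [0,0,0,0,0,0.02,0],
  [0,0,0,0,0,0,0],
  [0,0,0,0,0,0,0],
  [0,0,0,0,0,0,0],
])

```text
clock: 17.9
tool_pos: [0.5706, 0.09, 0.1156]
tcp_rot: [-0.001, 0.725, 0.688, -0.0]
contact_force: [-1.6, -0.2, 8.4]
width: 0.0004
grasp_force: 4.3
```

```bash
python3 -c "
from st import *
go();print(job_done())"
```

```text
t 17.9 tcp [0.5706 0.09   0.1156] yaw 87.0125725140046 j [ 0.1558  0.3137 -0.2236  1.0351  0.0011  1.7787] F [-1.626  -0.2159  8.3852] 0.00036087182319709135 4.321156106307171
the job is handed in; nothing more can be done
None
```

The job is handed in, with no verdict returned: by my measurements the square patch rested under the nose for over a second, the round patch is now centred to about 2 mm, the knob is released, and the head is held about 9–10 mm down at roughly 8.4 N.

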